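Stack spacer bars crosswise in the drying case and close the cover

ROBOT

A 6-joint arm with a two-finger parallel gripper is mounted at the origin on the work surface. World frame = base frame: x ahead of the robot, y to its left, z up, the work surface at z = 0. Lengths are in m, angles in rad, forces in N, time in s.
With the tool pointing down it reaches from about 0.275 to 1 m from the base axis. Payload 8.4 kg.
Tool frame: the origin (TCP) lies on the centre line of the jaws, within the pads' length; the fingertips stand 17 mm ahead of it and the grasp point (between the pads) lies 2 mm behind it (bot.tcp_to_tips is the z of the fingertips in the tool frame, in m); z points along the fingers, y is the line along which they close (so a half turn about z gives the same grasp; the last joint's range is limited). The gripper opens to 85 mm and grips with 20 to 120 N. Pads are 22 mm wide; open, the fingers measure 114 mm over their backs; the gripper's body (76 mm by 85 mm) begins 54 mm behind the grasp point. The pads swing forward as they close: fully open they stand 13 mm farther back than shut.
Start: joints at [-1.147, 0.353, 1.633, -0, 1.155, -0.002], TCP at [0.258, -0.569, 0.248] pointing down, gripper open.
Joint ranges: [-2.63, 2.63], [-0.92, 2.1], [0.06, 2.66], [-1.3, 4.44], [0, 2.69], [-3.02, 3.02]. Speed limits (rad/s): [2.22, 2.22, 2.79, 3.14, 3.14, 3.14].

INTERFACE

Orientations are given as a unit quaternion [x, y, z, w].
In Python, from workcell import bot, hand, kinematics, get_obs, vision, hand_in gives the robot as it stands. The module is installed in compiled form; this text tells all that it offers. Calls block until the motion is done:
- bot.reach(position, orientation): joint-space move of the TCP to a pose.
- bot.servo_line(position, ori=None, velocity=0.15): straight line of the TCP; ori=None keeps the orientation; velocity is the mean speed in m/s.
- bot.goto_joints(angles): joint-space move.
- hand.move_gripper(opening, strength=None): finger opening in m; strength is the grip in N (None keeps the last); returns when the fingers have stopped.
- bot.dwell(seconds).
- kinematics.solve_ik(position, orientation): joint angles nearest the present ones, or None.
- get_obs(): the state.
- vision.read_camera(name): name is "scene" or "top" or "wrist"; returns a dict with "frame" (420x560x3 uint8, red, green, blue), "intrinsics" (3x3 intrinsics, pixels), "dist" ([k1, k2, p1, p2, k3] as OpenCV has them; the pictures are not rectified), "view" (4x4, takes a point from world to camera coordinates). Camera axes: x right, y down, z forward; pixel columns grow to the right and rows downward; lengths in m; the calibration is good to about 2 mm. A picture is of the moment at which its call begins. There is no depth.
A pose or a line that the arm cannot do raises bot.IKError and nothing moves.
- hand_in(): hands the job in; it is judged then, once.
The state is a dict: "time_s": time; "joint_pos": joint angles; "joint_vel": joint speeds; "joint_efforts": joint torques, N m; "position": TCP position; "orientation": TCP orientation; "wrist_force": force on the tool from outside, world axes, zero at the start; "ft_torque": the same for the moment, N m; "gripper_width": finger opening in m; "grip_force": force on a finger pad.
Only numpy, scipy, OpenCV 4.12 (cv2) and the standard library are available. Lean on these libraries where they do the work, as an engineer would, in place of code of your own. Each camera call takes 0.05 s, during which the arm holds its last target. There are 200 camera calls.

TASK

Finish the crosswise stack of blue spacer bars in the drying case: lay the loose flat bar as the missing second-layer bar, opposite and parallel to the one already there with ends level, then lay the bar from the black rack flat on top, crosswise over the middle of the second layer. Leave the bars already stacked in their places, then lower the clear cover gently until it is fully closed, and leave the other things on the bench alone.

Things in the scene. Friction and masses are not known exactly. Their poses are not given: they have to be found in the camera images.
- case: drying case: white square tray, 230 x 230 mm outside, walls 5 mm thick and 20 mm high, floor 5 mm thick, fixed to the bench; origin under its centre, z up. The cover's hinge runs along the tray's x over the rim on its -y side, 115 mm from the origin and 20 mm above the bench.
- lid (a joint): clear cover of the case (230 x 230 mm, 46 mm deep, red trim): 0 = closed flat on the tray, grows as it opens, to 1.85 rad; about 1.7 = standing open. The stiff hinge holds it at any angle; closing takes about 2 to 5 N at the handle
- lid_handle (a point): middle of the cover's red bar handle: a round bar 12 mm thick and 100 mm long, parallel to the hinge, 35 mm out from the cover's free edge. It lies 265 mm from the hinge line along the cover and 30 mm outward from it (with the cover closed: at tray y = +150 mm, 50 mm above the bench; standing open it is the topmost part)
- base_left: flat blue bar with two bare steel discs near its ends, 150 (own x) x 45 (own y) x 14 mm (own z); origin at its centre; either face may be up. In the tray, first layer, along tray x at tray y = +50 mm
- base_right: flat blue bar with two bare steel discs near its ends, 150 (own x) x 45 (own y) x 14 mm (own z); origin at its centre; either face may be up. In the tray, first layer, along tray x at tray y = -50 mm
- second_far: flat blue bar with two bare steel discs near its ends, 150 (own x) x 45 (own y) x 14 mm (own z); origin at its centre; either face may be up. In the tray, lying across the first layer, along tray y at tray x = +50 mm
- flat_bar: flat blue bar with two bare steel discs near its ends, 150 (own x) x 45 (own y) x 14 mm (own z); origin at its centre; either face may be up. Lies flat on the white sheet; to become the other second-layer bar, along tray y at tray x = -50 mm, centre 26 mm above the bench
- rack_bar: flat blue bar with two bare steel discs near its ends, 150 (own x) x 45 (own y) x 14 mm (own z); origin at its centre; either face may be up. Stands on its long edge (own y vertical) in the black rack, underside 6 mm above the bench, top 51 mm; to become the top bar, lying flat along tray x over the tray's centre, centre 40 mm above the bench
- rack: black edge rack fixed to the bench: base plate 180 (x) x 60 x 6 mm, near each end a pair of posts 26 mm high that leave a 17 mm slot along its x; the 114 mm between the pairs are open; origin under its centre
- spray: white spray-cleaner bottle with a blue cap, 68 mm across, 160 mm high; origin at its foot; bystander
- jar: amber glass jar with a steel cap, 64 mm across, 80 mm high; origin at its foot; bystander
- window: flat blue-framed window plate with bolts, 120 x 160 x 10 mm, lying; origin under its centre; bystander
- driver: screwdriver lying on the bench, 180 mm long; bystander
- cup: open steel cup, 70 mm across, 80 mm high; origin at its foot; bystander
- tape: orange roll, 80 mm across, 25 mm high, lying; origin under its centre; bystander
Not all that is in view belongs to the job. Leave any brown look-alike of the base_left alone.

How it is judged:
By the outcome, as a careful person would: the job done as asked, in the order asked, and still so for the second after the job is handed in, with the robot touching nothing.
It also fails if it takes over 72 s, if anything falls off the work surface, if the arm or the gripper's body presses on something with over 40 N, if the wrist force passes 120 N, or if a joint passes its speed limit or range.

## Working session

There is one attempt and no reset: what is moved stays moved. The work goes in short steps, each a Python script; the robot and the scene stay as the last script left them, time stands still between calls to the robot, and variables do not carry over. Pictures are saved under pics/ and viewed, at most 14 in all, crops included, and the job is handed in when it is done.

```bash
mkdir -p pics
python3 - <<'E'
from workcell import vision,get_obs
import cv2,numpy as np,pickle
d={}
for n in("scene","top","wrist"):
    c=vision.read_camera(n);d[n]=c
    cv2.imwrite(f"pics/{n}0.png",c["frame"][:,:,::-1])
    print(n,np.round(c["intrinsics"],1).tolist(),np.round(c["dist"],3),np.round(np.linalg.inv(c["view"]),3).tolist())
pickle.dump(d,open("cam0.pkl","wb"))
print(get_obs())
E
```

```text
scene [[429.8, 0.0, 281.4], [0.0, 429.8, 212.9], [0.0, 0.0, 1.0]] [-0.052  0.     0.     0.     0.   ] [[-0.674, 0.466, -0.573, 1.316], [0.738, 0.421, -0.527, 0.621], [-0.005, -0.778, -0.628, 0.828], [0.0, 0.0, 0.0, 1.0]]
top [[430.8, 0.0, 276.4], [0.0, 430.8, 203.1], [0.0, 0.0, 1.0]] [-0.006  0.     0.     0.     0.   ] [[-0.03, -0.995, 0.096, 0.49], [-1.0, 0.029, -0.004, -0.005], [0.001, -0.096, -0.995, 1.493], [0.0, 0.0, 0.0, 1.0]]
wrist [[376.0, 0.0, 284.3], [0.0, 376.0, 210.8], [0.0, 0.0, 1.0]] [-0.086  0.     0.     0.     0.   ] [[0.413, -0.868, -0.276, 0.329], [-0.911, -0.394, -0.124, -0.538], [-0.001, 0.302, -0.953, 0.374], [0.0, 0.0, 0.0, 1.0]]
{'time_s': 0.15, 'joint_pos': array([-1.14739636e+00,  3.53515296e-01,  1.63394958e+00,  4.44555675e-06,
        1.15520755e+00, -2.40180868e-03]), 'joint_vel': array([ 0.00094643, -0.00212691, -0.00067576, -0.00154843, -0.00069986,
        0.00040377]), 'joint_efforts': array([-6.56959492e-04, -6.05637860e+01, -3.42338061e+01, -5.32577690e-05,
        6.22302265e-03,  2.09368676e-05]), 'position': array([ 0.25801662, -0.56888057,  0.24772362]), 'orientation': array([ 9.77422129e-01,  2.11295268e-01, -1.10819734e-04, -5.28393075e-04]), 'wrist_force': array([-0.20502447,  0.80787591, -0.4243822 ]), 'ft_torque': array([ 0.01832134, -0.0562094 ,  0.00873921]), 'grip_force': 0.0, 'gripper_width': 0.08547410045507804}
```

View pics/top0.png

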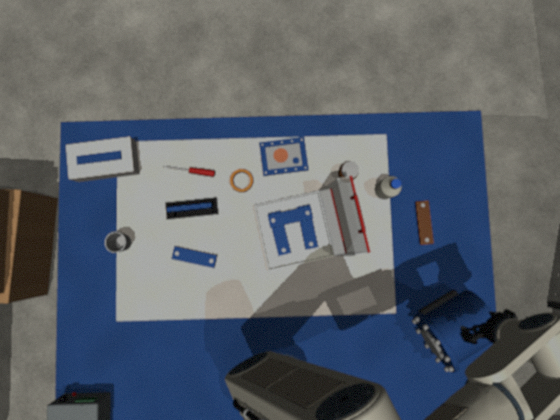

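View pics/scene0.png

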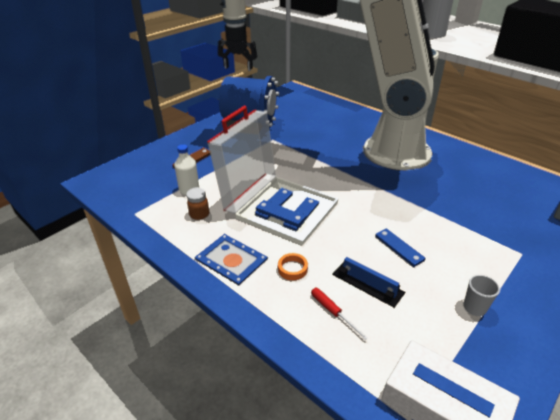

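Top view: the loose flat bar is at (195,257) and the rack with its upright bar at (192,208). The case holds a blue U of bars at (292,230), with its cover standing open at (350,215) and red trim on its right edge. The brown look-alike is at (424,222), and a white box with a blue slot lies at (100,158).

The only free blue bars are the one at (195,257), which lies flat on the sheet with two discs, and the one in the rack. The blue strip at (100,158) belongs to a white box off the sheet.

Next I'll get rough positions from the top view, then take close looks with the wrist camera.

```bash
cat > h.py <<'E'
import numpy as np,cv2
from workcell import bot,hand,kinematics,get_obs,vision,hand_in
from scipy.spatial.transform import Rotation as R
def ray(c,uv):
    p=cv2.undistortPoints(np.array(uv,float).reshape(-1,1,2),c["intrinsics"],c["dist"]).reshape(-1,2)
    T=np.linalg.inv(c["view"]); d=np.c_[p,np.ones(len(p))]@T[:3,:3].T
    return T[:3,3],d
def onz(c,uv,z):
    o,d=ray(c,uv); return o+d*((z-o[2])/d[:,2])[:,None]
def tri(cs,uvs):  # one point, several views
    A=np.zeros((3,3));b=np.zeros(3);L=[]
    for c,uv in zip(cs,uvs):
        o,d=ray(c,uv);d=d[0]/np.linalg.norm(d[0]);P=np.eye(3)-np.outer(d,d);A+=P;b+=P@o;L.append((P,o))
    x=np.linalg.solve(A,b);return x,max(np.linalg.norm(P@(x-o)) for P,o in L)
def blobs(c,lo,hi,amin=60):
    m=cv2.inRange(cv2.cvtColor(c["frame"],cv2.COLOR_RGB2HSV),np.array(lo),np.array(hi))
    return m,[k for k in cv2.findContours(m,cv2.RETR_EXTERNAL,cv2.CHAIN_APPROX_NONE)[0] if cv2.contourArea(k)>amin]
def down(yaw,tilt=0):  # tool down; closing line (tool y) horizontal at angle yaw; tilt leans tool z toward yaw
    z=np.array([0,0,-1.]);y=np.array([np.cos(yaw),np.sin(yaw),0]);
    z2=np.cos(tilt)*z+np.sin(tilt)*y;y2=np.cos(tilt)*y-np.sin(tilt)*z
    return R.from_matrix(np.c_[np.cross(y2,z2),y2,z2]).as_quat()
E
python3 - <<'E'
from h import *
import pickle
d=pickle.load(open("cam0.pkl","rb"));t=d["top"]
for n,p,z in(("flat",(195,257),.014),("rack",(192,208),.051),("U",(292,230),.03),("tape",(241,180),.02),("lidtop",(358,215),.28)):print(n,onz(t,p,z).round(3))
print(bot.tcp_to_tips)
T=np.linalg.inv(d["wrist"]["view"]);o=get_obs();Rt=R.from_quat(o["orientation"])
print(Rt.inv().apply(T[:3,3]-o["position"]),Rt.inv().apply(T[:3,2]))
for n,q in(("rack",(.36,.17,.32)),("tray",(.33,-.02,.32))):
  for yaw in (0,np.pi/2,np.pi,-np.pi/2):
    print(n,yaw,kinematics.solve_ik(np.array(q),down(yaw)))
E
```

```text
flat [[0.457 0.272 0.014]]
rack [[0.622 0.273 0.051]]
U [[ 0.539 -0.061  0.03 ]]
tape [[0.717 0.109 0.02 ]]
lidtop [[ 0.567 -0.239  0.28 ]]
0.017
[ 0.07773682  0.00105313 -0.12591376] [-3.02378866e-01  1.16448506e-04  9.53187814e-01]
rack 0 [ 4.37411769e-01 -9.03185050e-02  1.98792231e+00 -4.44089210e-16
  1.24398884e+00  4.37411769e-01]
rack 1.5707963267948966 [ 4.37411769e-01 -9.03185050e-02  1.98792231e+00 -4.44089210e-16
  1.24398884e+00 -1.13338456e+00]
rack 3.141592653589793 [ 4.37411769e-01 -9.03185050e-02  1.98792231e+00 -4.44089210e-16
  1.24398884e+00 -2.70418088e+00]
rack -1.5707963267948966 [ 4.37411769e-01 -9.03185050e-02  1.98792231e+00 -4.44089210e-16
  1.24398884e+00  2.00820810e+00]
tray 0 [-6.50691649e-02 -2.20050677e-01  2.09247032e+00 -4.44089210e-16
  1.26917302e+00 -6.50691649e-02]
tray 1.5707963267948966 [-6.50691649e-02 -2.20050677e-01  2.09247032e+00 -4.44089210e-16
  1.26917302e+00 -1.63586549e+00]
tray 3.141592653589793 None
tray -1.5707963267948966 [-6.50691649e-02 -2.20050677e-01  2.09247032e+00 -4.44089210e-16
  1.26917302e+00  1.50572716e+00]
```

Run:
```python
from h import *
import pickle
q=down(0)
bot.reach(np.array([.40,-.30,.45]),q)
W=[]
for y in(.02,.15,.27):
    bot.reach(np.array([.52,y,.38]),q); bot.dwell(.15); W.append(vision.read_camera("wrist"))
pickle.dump(W,open("w1.pkl","wb"))
for i,w in enumerate(W): cv2.imwrite(f"pics/w1_{i}.png",w["frame"][:,:,::-1])
cv2.imwrite("pics/w1.png",np.hstack([cv2.resize(w["frame"][:,:,::-1],(400,300)) for w in (W[0],W[2])]))
print(get_obs()["time_s"],get_obs()["position"])
```

```text
4.5667 [0.52026942 0.26877918 0.38016214]
```

View pics/w1_1.png

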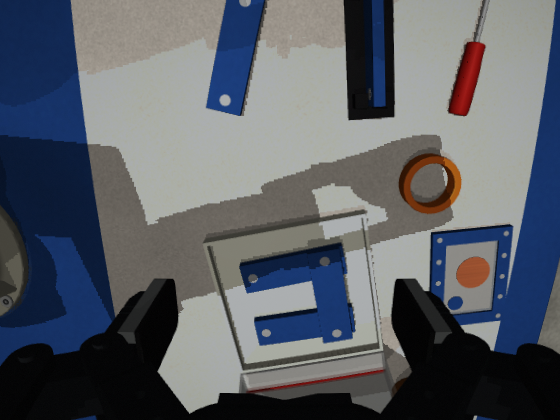

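View pics/w1.png

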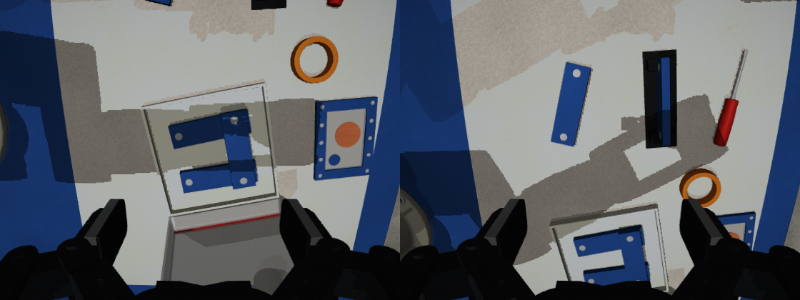

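The middle wrist view shows the blue U in the tray. Its discs are at (253,278) and (266,333) on the first layer, and (325,261) and (336,332) on the second. The flat bar and rack show whole in the third view, at about (240,146) and (371,126). I'll measure these now.

Run:
```python
from h import *
import pickle
W=pickle.load(open("w1.pkl","rb"));d=pickle.load(open("cam0.pkl","rb"))
def run(n,c,amin):
    m,_=blobs(c,(100,110,30),(130,255,255))
    cs,hi=cv2.findContours(m,cv2.RETR_CCOMP,cv2.CHAIN_APPROX_NONE)
    for k,h in zip(cs,hi[0]):
        a=cv2.contourArea(k)
        if h[3]<0 and amin<a<20000:
            r=cv2.minAreaRect(k);print(n,"rect",np.round(r[0],1),np.round(r[1],1),round(r[2],1),a)
        elif h[3]>=0 and 3<a<250:
            M=cv2.moments(k);print(n,"   hole",round(M["m10"]/M["m00"],1),round(M["m01"]/M["m00"],1),a)
for i,w in enumerate(W):run(f"w{i}",w,500)
run("top",d["top"],100)
run("scene",d["scene"],300)
```

```text
w0 rect [299.4 214.6] [108.  112.8] 80.0 8111.5
w0    hole 264.3 254.9 91.5
w0    hole 340.7 252.7 97.5
w0    hole 301.5 233.0 4.0
w0    hole 249.8 190.8 106.5
w0    hole 327.3 167.9 115.0
w0 rect [499.5 177. ] [354. 119.] 90.0 18213.5
w0    hole 448.0 245.5 32.0
w0    hole 513.4 238.8 31.5
w0    hole 448.6 223.0 33.0
w0    hole 441.0 219.0 14.0
w0    hole 515.7 216.1 31.5
w0    hole 449.4 199.4 37.5
w0    hole 517.5 192.9 35.0
w0    hole 450.2 175.1 34.0
w0    hole 519.5 168.5 36.0
w0    hole 450.5 149.5 41.0
w0    hole 521.4 143.4 38.5
w0    hole 1.3 226.7 5.5
w0    hole 4.0 222.5 4.0
w0    hole 4.5 219.0 4.0
w0    hole 11.0 176.5 4.0
w1 rect [297.4 298.8] [ 94.  104.7] 81.5 6545.5
w1    hole 336.6 332.8 75.5
w1    hole 265.9 332.5 71.0
w1    hole 256.4 319.2 8.5
w1    hole 264.0 318.0 6.0
w1    hole 278.5 315.0 4.0
w1    hole 286.7 314.3 5.5
w1    hole 310.0 311.5 4.0
w1    hole 252.4 278.0 87.0
w1    hole 241.3 264.7 5.5
w1    hole 324.4 261.0 90.0
w1 rect [494.5 177. ] [354. 129.] 90.0 12430.0
w1    hole 497.5 315.0 29.0
w1    hole 499.6 295.9 28.0
w1    hole 437.8 283.1 30.5
w1
[... 1165 characters left out ...]
82.7 240.5
top rect [266.7 158.1] [31.8 10.4] 82.1 110.5
top    hole 448.8 368.3 76.5
top    hole 416.5 319.6 80.0
top    hole 434.5 313.0 4.0
top    hole 438.5 311.0 4.0
top    hole 446.7 303.3 5.5
top    hole 469.0 293.0 6.0
top    hole 464.8 293.0 17.5
scene rect [453.9 389.5] [87.3 12.8] 29.4 993.0
scene rect [370.2 277.6] [61.7 15.2] 26.6 746.5
scene rect [230.6 257.7] [61.5 37.6] 30.3 1716.0
scene    hole 238.0 279.0 14.0
scene    hole 208.1 261.1 12.5
scene rect [399.5 247. ] [53.2 13.2] 37.2 573.0
scene    hole 415.8 257.1 28.0
scene rect [286.  207.5] [55.1 34.8] 21.4 1015.0
scene    hole 297.3 217.1 23.5
scene rect [192.   57.2] [54.  82.1] 74.7 2877.5
scene    hole 269.3 84.0 30.0
```

Run:
```python
from h import *
import pickle
W=pickle.load(open("w1.pkl","rb"));d=pickle.load(open("cam0.pkl","rb"))
t=lambda n,c,u:print(n,*[np.round(v,4) for v in tri(c,u)])
t("baseL -x",W[:2],[(249.8,190.8),(252.4,278)])
t("baseR -x",W[:2],[(264.3,254.9),(265.9,332.5)])
t("far +y",W,[(327.3,167.9),(324.4,261),(321.4,334.1)])
t("far -y",W[:2],[(340.7,252.7),(336.6,332.8)])
t("flat -y",[W[1],W[2]],[(224.6,99.7),(228.5,191.5)])
t("flat -y+top",[W[1],W[2],d["top"]],[(224.6,99.7),(228.5,191.5),(211,260.5)])
print("flat z14",onz(W[2],[(228.5,191.5),(246.9,102.1),(237.6,145.7)],.014).round(4))
f=W[2]["frame"][50:225,200:430,::-1];f=cv2.convertScaleAbs(f,alpha=1.6)
cv2.imwrite("pics/crop.png",cv2.resize(f,None,fx=3.4,fy=3.4,interpolation=cv2.INTER_CUBIC))
```

```text
baseL -x [ 0.4748 -0.0312  0.0191] 0.0001
baseR -x [ 0.4926 -0.1247  0.0191] 0.0
far +y [0.576  0.0027 0.034 ] 0.0002
far -y [ 0.5984 -0.1151  0.034 ] 0.0001
flat -y [0.4457 0.2169 0.0156] 0.0
flat -y+top [0.4449 0.217  0.0145] 0.0013
flat z14 [[0.4455 0.2165 0.014 ]
 [0.4738 0.3336 0.014 ]
 [0.4601 0.2783 0.014 ]]
```

View pics/crop.png

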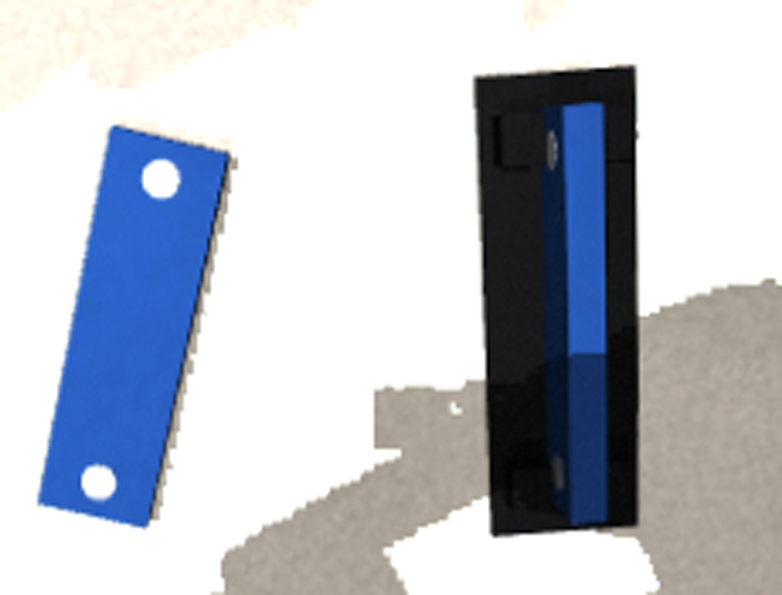

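The crop confirms both bars: the flat bar with two discs at crop (135,325) lies free on the sheet, and the rack bar's bright top edge runs from crop (582,104) to (588,522). Next I'll locate the rack bar's top, the tray rim and the cover handle.

Run:
```python
from h import *
import pickle
W=pickle.load(open("w1.pkl","rb"));d=pickle.load(open("cam0.pkl","rb"))
def big(c,box):
    m,_=blobs(c,(100,110,30),(130,255,255)); x0,y0,x1,y1=box
    k=np.zeros_like(m);k[y0:y1,x0:x1]=m[y0:y1,x0:x1]
    return max(cv2.findContours(k,0,1)[0],key=cv2.contourArea)[:,0,:].astype(float)
p1,p2=big(W[1],(345,0,395,120)),big(W[2],(350,60,400,215))
br=lambda p:p[np.argmax(p.sum(1))]+.5
print("rack corner BR",br(p1),br(p2),*tri([W[1],W[2]],[br(p1),br(p2)]))
c=onz(W[2],[(365,80.6),(377.6,80.3),(367.6,203.5),(378.5,203.5)],.051);print("rack top corners z51\n",c.round(4))
a=c[:2].mean(0)-c[2:].mean(0);print("centre",c.mean(0).round(4),"len",np.linalg.norm(a),"ang",np.degrees(np.arctan2(a[1],a[0])))
k=big(W[2],(200,70,275,220));q=onz(W[2],k+.0,.014)[:,:2].astype(np.float32);print("flat",cv2.minAreaRect(q*1000))
# tray rim: bright thin lines; rough corners, both views
u=onz(W[1],[(205,243),(366,211)],.02);print("rim +y edge",u.round(4),np.linalg.norm(u[0]-u[1]),np.degrees(np.arctan2(*(u[1]-u[0])[[1,0]])))
# red handle
for n in("scene","top"):
    m,b=blobs(d[n],(0,120,60),(8,255,255),15);m2,b2=blobs(d[n],(172,120,60),(180,255,255),15)
    for x in b+b2: r=cv2.minAreaRect(x);print(n,np.round(r[0],1),np.round(r[1],1),round(r[2],1))
f=W[0]["frame"][90:340,180:410,::-1];cv2.imwrite("pics/tray.png",cv2.resize(f,None,fx=2.4,fy=2.4,interpolation=cv2.INTER_CUBIC))
s=d["scene"]["frame"][95:250,190:345,::-1];
a=cv2.resize(f,None,fx=2.3,fy=2.3,interpolation=cv2.INTER_CUBIC);s=cv2.resize(s,(260,260));P=np.zeros((max(a.shape[0],260),a.shape[1]+260,3),np.uint8);P[:a.shape[0],:a.shape[1]]=a;P[:260,a.shape[1]:]=s;cv2.imwrite("pics/tray.png",P)
```

```text
rack corner BR [384.5 106.5] [377.5 203.5] [0.6396549  0.20997986 0.05005646] 7.730878602162585e-05
rack top corners z51
 [[0.6148 0.359  0.051 ]
 [0.6296 0.3595 0.051 ]
 [0.6266 0.2103 0.051 ]
 [0.6406 0.2103 0.051 ]]
centre [0.6279 0.2848 0.051 ] len 0.14945437470022754 ang 94.38998070572053
flat ((460.04852294921875, 275.2078857421875), (148.84078979492188, 44.63519287109375), 76.34552764892578)
rim +y edge [[0.4098 0.0238 0.02  ]
 [0.6323 0.0706 0.02  ]] 0.22733190904168663 11.863553563221462
scene [325.6 301.3] [35.3  9.3] 42.3
scene [233.6 119.4] [12.  31.8] 55.0
top [358.9 214. ] [76.2  4. ] 76.4
top [201.4 171.3] [25.2  5.4] 8.1
```

View pics/tray.png

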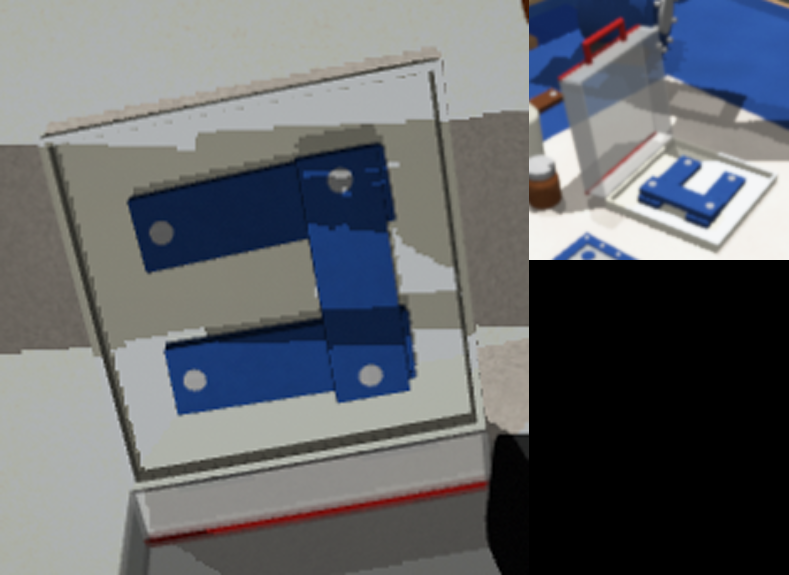

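The tray crop shows all four outer rim corners, at about crop (42,137), (440,60), (485,428) and (133,488). The scene inset shows the red handle on top of the open cover.

Run:
```python
from h import *
import pickle
W=pickle.load(open("w1.pkl","rb"));d=pickle.load(open("cam0.pkl","rb"))
c=onz(W[0],np.array([(42,137),(440,60),(485,428),(133,488)])/2.3+[180,90],.02);print(c.round(4),c.mean(0).round(4))
e=np.diff(np.vstack([c,c[:1]]),axis=0);print(np.linalg.norm(e,axis=1),np.degrees(np.arctan2(e[:,1],e[:,0])))
# tray hypotheses -> handle plane
A=np.radians(10.8);tx=np.array([np.cos(A),np.sin(A),0]);ty=np.array([-np.sin(A),np.cos(A),0])
for C in ([.5381,-.0655,0],[.5426,-.0667,0],c.mean(0)*[1,1,0]):
    o,r=ray(d["scene"],[(233.6,119.4)]);s=((np.array(C)-o)@tx)/(r[0]@tx);p=o+s*r[0]
    y,z=(p-C)@ty+.115,p[2]-.02; print("handle",p.round(4),"radius",np.hypot(y,z),"q",np.arctan2(z,y)-np.arctan2(.03,.265))
n=np.array(C)
for nm,x in(("far",(.5872,-.0562)),("baseL-x",(.4748,-.0312)),("baseR-x",(.4926,-.1247))):
    v=np.array([*x,0])-n;print(nm,(v@tx).round(4),(v@ty).round(4))
# IK checks
for nm,p,q in(("flat",(.46,.2752,.02),down(np.radians(-13.65))),("rack",(.6279,.285,.035),down(np.radians(4.4))),
  ("place",(.489,-.0756,.04),down(A)),("top",(.538,-.0655,.055),down(A+np.pi/2)),("top2",(.538,-.0655,.055),down(A-np.pi/2)),
  ("tilt",(.45,.28,.05),down(np.arctan2(.28,.45),np.radians(55))),("handle",p,down(A+np.pi/2)),("handleclosed",n+ty*.15+[0,0,.05],down(A+np.pi/2)),("handle-",p,down(A-np.pi/2))):
    s=kinematics.solve_ik(np.array(p),q);print(nm,None if s is None else s.round(2))
```

```text
[[ 0.4094  0.0246  0.02  ]
 [ 0.6316  0.0668  0.02  ]
 [ 0.6756 -0.1588  0.02  ]
 [ 0.4519 -0.2009  0.02  ]] [ 0.5421 -0.0671  0.02  ]
[0.22618085 0.22988616 0.22755148 0.22949753] [  10.76282043  -78.98039833 -169.33451622  100.67792892]
handle [ 0.5731 -0.249   0.2607] radius 0.25120564084290076 q 1.7480363120973261
handle [ 0.5766 -0.2449  0.2634] radius 0.2522893451584171 q 1.72457037748147
handle [ 0.5762 -0.2454  0.263 ] radius 0.25199579712739356 q 1.7253973473260773
far 0.0463 0.0023
baseL-x -0.0594 0.0479
baseR-x -0.0595 -0.0473
flat [ 0.54  0.54  1.97 -0.    0.63  0.77]
rack [ 0.42  0.69  1.61 -0.    0.84  0.35]
place [-0.16  0.47  2.06 -0.    0.62 -0.34]
top [-0.12  0.49  1.95 -0.    0.7  -1.88]
top2 [-0.12  0.49  1.95 -0.    0.7   1.26]
tilt None
handle [-0.41  0.34  1.62 -0.    1.18 -2.16]
handleclosed [ 0.15  0.47  2.   -0.    0.67 -1.61]
handle- [-0.41  0.34  1.62 -0.    1.18  0.98]
```

Run:
```python
from h import *
for r in(.5,.55,.6,.65,.7,.8):
  for az in (10,30.):
    a=np.radians(az);print(r,az,[(t,kinematics.solve_ik(np.array([r*np.cos(a),r*np.sin(a),.04]),down(a,np.radians(t))) is not None) for t in(-65,-55,-45,45,55,65)])
q=down(np.radians(-13.65));x,y=.4600,.2752
hand.move_gripper(.065,40)
bot.reach(np.array([x,y,.10]),q)
bot.servo_line(np.array([x,y,.028]),velocity=.12)
f0=get_obs()["wrist_force"][2];z=.028
while z>.008:
    z-=.002;bot.servo_line(np.array([x,y,z]),velocity=.04);f=get_obs()["wrist_force"][2]-f0
    if abs(f)>3:break
print("contact z",z,f)
bot.servo_line(np.array([x,y,z+.004]),velocity=.05)
w=hand.move_gripper(.03,40);o=get_obs();print(w,o["gripper_width"],o["grip_force"],o["wrist_force"],o["position"],o["time_s"])
```

```text
0.5 10 [(-65, True), (-55, True), (-45, True), (45, False), (55, False), (65, False)]
0.5 30.0 [(-65, True), (-55, True), (-45, True), (45, False), (55, False), (65, False)]
0.55 10 [(-65, True), (-55, True), (-45, True), (45, False), (55, False), (65, False)]
0.55 30.0 [(-65, True), (-55, True), (-45, True), (45, False), (55, False), (65, False)]
0.6 10 [(-65, True), (-55, True), (-45, True), (45, False), (55, False), (65, False)]
0.6 30.0 [(-65, True), (-55, True), (-45, True), (45, False), (55, False), (65, False)]
0.65 10 [(-65, True), (-55, True), (-45, True), (45, False), (55, False), (65, False)]
0.65 30.0 [(-65, True), (-55, True), (-45, True), (45, False), (55, False), (65, False)]
0.7 10 [(-65, True), (-55, True), (-45, True), (45, False), (55, False), (65, False)]
0.7 30.0 [(-65, True), (-55, True), (-45, True), (45, False), (55, False), (65, False)]
0.8 10 [(-65, False), (-55, False), (-45, True), (45, False), (55, False), (65, False)]
0.8 30.0 [(-65, False), (-55, False), (-45, True), (45, False), (55, False), (65, False)]
contact z 0.009999999999999993 11.129470893532634
False 0.044438473808104076 49.230101323337294 [-1.79871258 -1.77204845 16.37877395] [0.46052992 0.27545717 0.01502143] 9.5833
```

```bash
cat >> h.py <<'E'
A=np.radians(10.77);tx=np.array([np.cos(A),np.sin(A),0]);ty=np.array([-np.sin(A),np.cos(A),0]);C=np.array([.5421,-.0671,0])
def tp(x,y,z): return C+tx*x+ty*y+[0,0,z]
def guarded(p,z0,z1,step=.0015,thr=4):
    f0=get_obs()["wrist_force"][2];z=z0
    while z>z1:
        z-=step;bot.servo_line(np.array([p[0],p[1],z]),velocity=.04);f=get_obs()["wrist_force"][2]-f0
        if abs(f)>thr:break
    return z,f
E
python3 - <<'E'
from h import *
x,y,_=get_obs()["position"]
bot.servo_line(np.array([.46,.2752,.11]),velocity=.2)
print("held",get_obs()["gripper_width"])
p=tp(-.049,.002,.12);q=down(A)
bot.reach(p,q)
bot.servo_line(np.array([p[0],p[1],.042]),velocity=.12);bot.dwell(.1)
print("contact",guarded(p,.042,.030),get_obs()["position"])
hand.move_gripper(.060);bot.dwell(.1)
bot.servo_line(p,velocity=.15)
# look
bot.reach(tp(0,.14,.36),down(A));bot.dwell(.15);w=vision.read_camera("wrist")
import pickle;pickle.dump(w,open("w2.pkl","wb"));cv2.imwrite("pics/w2.png",w["frame"][:,:,::-1])
m,_=blobs(w,(100,110,30),(130,255,255))
cs,hi=cv2.findContours(m,cv2.RETR_CCOMP,cv2.CHAIN_APPROX_NONE)
for k,h in zip(cs,hi[0]):
    a=cv2.contourArea(k)
    if h[3]>=0 and 45<a<250:
        M=cv2.moments(k);u=(M["m10"]/M["m00"],M["m01"]/M["m00"]);P=onz(w,[u],.0335)[0]-C
        print(np.round(u,1),a,"tray",(P@tx).round(4),(P@ty).round(4))
print(get_obs()["time_s"])
E
```

```text
held 0.04374213263544913
contact (0.032999999999999995, np.float64(15.116845513109022)) [ 0.4937453  -0.07430535  0.03387583]
[318.8 301.8] 94.5 tray 0.0463 -0.0582
[250. 302.] 92.0 tray -0.0481 -0.0588
[321.7 218.8] 114.0 tray 0.0464 0.0619
[247.1 219.2] 110.5 tray -0.0482 0.0614
16.35
```

View pics/w2.png

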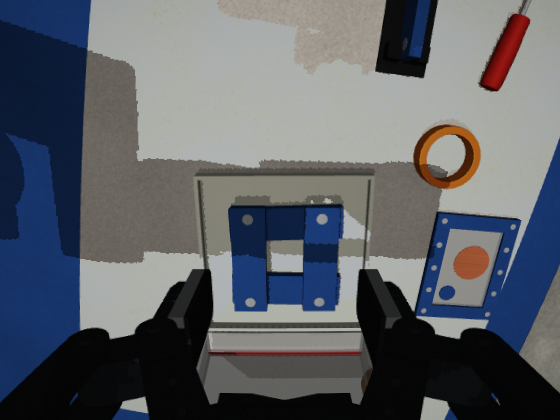

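The second-layer bar lies at tray (−48, +1) mm against (+46, +2) for its partner, so it is parallel with the ends level. For the rack bar, I'll lay it gently on the free sheet with a tilted hand, then pick it up again flat.

Run:
```python
from h import *
th=np.radians(57);az=np.radians(25);e=np.array([np.cos(az),np.sin(az),0]);up=np.array([0,0,1.]);w=np.cos(th)*up+np.sin(th)*e
edge=.50*e; P=edge+.049*w; P[2]=.007*np.sin(th)+.049*np.cos(th)
Q=down(az,-th); assert kinematics.solve_ik(P,Q) is not None
q=down(np.radians(4.4));x,y=.6279,.2848
hand.move_gripper(.045,60)
bot.reach(np.array([x,y,.13]),q)
bot.servo_line(np.array([x,y,.055]),velocity=.12)
hand.move_gripper(.005,60);o=get_obs();print("grip",o["gripper_width"],o["grip_force"],o["wrist_force"].round(1),o["position"].round(4))
bot.servo_line(np.array([x,y,.15]),velocity=.2);print("held",get_obs()["gripper_width"])
bot.reach(P+[0,0,.06],Q)
bot.servo_line(P+[0,0,.008],velocity=.12);bot.dwell(.1)
print("contact",guarded(P,P[2]+.008,P[2]-.004),P[2])
hand.move_gripper(.0195,60);bot.dwell(.1)
p=get_obs()["position"]
bot.servo_line(p+.045*w,velocity=.08)
bot.servo_line(p+.11*w,velocity=.2)
bot.reach(np.array([.47,.20,.34]),down(az))
bot.dwell(.1);c=vision.read_camera("wrist");t=vision.read_camera("top")
import pickle;pickle.dump((c,t),open("w3.pkl","wb"));cv2.imwrite("pics/w3.png",c["frame"][:,:,::-1])
print(get_obs()["time_s"])
```

```text
grip 0.012423852622026138 58.79967180720996 [-2.9 -0.5  6.1] [0.6281 0.285  0.0561]
held 0.01185545744421531
contact (np.float64(0.031558006691354286), np.float64(5.927084719668878)) 0.032558006691354294
25.7
```

View pics/w3.png

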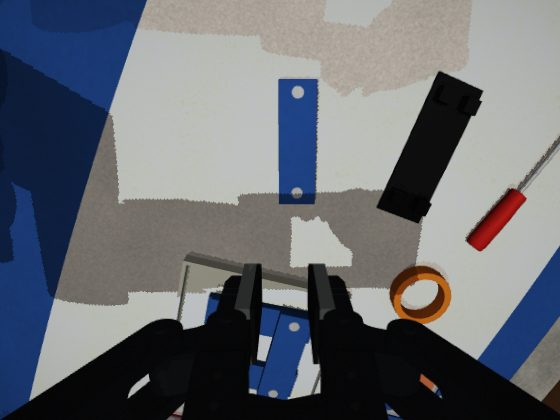

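The bar now lies flat and free on the sheet at about (297,142), with discs at (297,92) and (297,193). I'll measure it, regrasp it and lay it on top.

Run:
```python
from h import *
import pickle
c,t=pickle.load(open("w3.pkl","rb"))
def holes(w,z,lo=45,org=None):
    m,_=blobs(w,(100,110,30),(130,255,255));cs,hi=cv2.findContours(m,cv2.RETR_CCOMP,cv2.CHAIN_APPROX_NONE);o=[]
    for k,h in zip(cs,hi[0]):
        if h[3]>=0 and lo<cv2.contourArea(k)<300:
            M=cv2.moments(k);o.append((M["m10"]/M["m00"],M["m01"]/M["m00"]))
    return np.array(o)
H=holes(c,.014);H=H[(H[:,1]<230)&(abs(H[:,0]-297)<25)];P=onz(c,H,.014);print(H,P.round(4))
a=P[0]-P[1];a=a if a[1]>0 else -a;ang=np.arctan2(a[1],a[0]);print(np.linalg.norm(a),np.degrees(ang))
m,b=blobs(c,(100,110,30),(130,255,255),1500)
k=[k for k in b if cv2.pointPolygonTest(k,(297.,142.),False)>0][0]
r=cv2.minAreaRect((onz(c,k[:,0].astype(float),.014)[:,:2]*1000).astype(np.float32));print(r)
m,b=blobs(t,(100,110,30),(130,255,255),200)   # top view check
for k in b:
    r2=cv2.minAreaRect((onz(t,k[:,0].astype(float),.014)[:,:2]*1000).astype(np.float32))
    if np.hypot(r2[0][0]-r[0][0],r2[0][1]-r[0][1])<40:print("top",r2)
ctr=P.mean(0);q=down(ang-np.pi/2)
bot.reach(np.array([*ctr[:2],.11]),q);hand.move_gripper(.065,40)
# second view, nearer, for height
c2=vision.read_camera("wrist");H2=holes(c2,0);print("H2",H2.round(1))
for u in H:
    X=min((tri([c,c2],[u,v]) for v in H2),key=lambda s:s[1],default=None)
    if X and X[1]<.003:print("tri",X[0].round(4),X[1].round(4))
bot.servo_line(np.array([*ctr[:2],.017]),velocity=.12)
hand.move_gripper(.03,40);o=get_obs();print(o["gripper_width"],o["wrist_force"].round(1),o["position"].round(4))
bot.servo_line(np.array([*ctr[:2],.12]),velocity=.2);print("held",get_obs()["gripper_width"],get_obs()["time_s"])
```

```text
[[296.5        192.5       ]
 [297.44863014  91.84589041]] [[0.5018 0.1674 0.014 ]
 [0.4511 0.2762 0.014 ]]
0.12000392911968144 114.98680694019338
((476.69207763671875, 222.3087158203125), (43.870506286621094, 148.0729522705078), 24.784029006958008)
top ((486.66925048828125, 199.2169189453125), (38.25945281982422, 89.5272445678711), 24.871971130371094)
H2 []
0.0438428080932924 [-1.   0.   5.1] [0.4769 0.222  0.018 ]
held 0.04379068448912787 29.075
```

Run:
```python
from h import *
import pickle
p=tp(-.001,.0015,.13);q=down(A-np.pi/2)
bot.reach(p,q)
bot.servo_line(np.array([p[0],p[1],.058]),velocity=.12);bot.dwell(.1)
print("contact",guarded(p,.058,.047),get_obs()["position"].round(4))
hand.move_gripper(.065);bot.dwell(.1)
bot.servo_line(p,velocity=.15)
W=[]
for yy,z in((.14,.36),(-.02,.40)):
    bot.reach(tp(0,yy,z),down(A));bot.dwell(.15);W.append(vision.read_camera("wrist"))
pickle.dump(W,open("w4.pkl","wb"));[cv2.imwrite(f"pics/w4_{i}.png",w["frame"][:,:,::-1]) for i,w in enumerate(W)]
for w in W:
    m,_=blobs(w,(100,110,30),(130,255,255));cs,hi=cv2.findContours(m,cv2.RETR_CCOMP,cv2.CHAIN_APPROX_NONE)
    for k,h in zip(cs,hi[0]):
        a=cv2.contourArea(k)
        if h[3]>=0 and 45<a<250:
            M=cv2.moments(k);u=(M["m10"]/M["m00"],M["m01"]/M["m00"])
            P=onz(w,[u],.0335)[0]-C;P2=onz(w,[u],.0475)[0]-C
            print(np.round(u,1),"z33",(P@tx).round(4),(P@ty).round(4),"z47",(P2@tx).round(4),(P2@ty).round(4))
print(get_obs()["time_s"])
cv2.imwrite("pics/w4.png",np.hstack([cv2.resize(w["frame"][:,:,::-1],(400,300)) for w in W]))
```

```text
contact (0.050499999999999996, np.float64(7.5935993546084335)) [ 0.541  -0.0658  0.051 ]
[318.6 301.7] z33 0.0464 -0.0583 z47 0.045 -0.0497
[249.6 301.9] z33 -0.0483 -0.0586 z47 -0.0468 -0.05
[332.3 267.6] z33 0.0632 -0.0065 z47 0.0613 0.0004
[238.9 267.7] z33 -0.0608 -0.0065 z47 -0.0589 0.0004
[321.1 218.9] z33 0.0463 0.0619 z47 0.0449 0.0667
[246.7 219.3] z33 -0.0482 0.0615 z47 -0.0467 0.0663
[248.2 182.5] z33 -0.0481 -0.0587 z47 -0.0467 -0.0554
[318.5 182. ] z33 0.0463 -0.0578 z47 0.045 -0.0546
[332.5 139.7] z33 0.0631 -0.0014 z47 0.0613 0.0003
[237.4 139.6] z33 -0.0606 -0.0014 z47 -0.0588 0.0003
[284.4 118.3] z33 0.0004 0.0258 z47 0.0004 0.0267
[245.8  89.5] z33 -0.0481 0.0615 z47 -0.0468 0.0614
[320.9  89.1] z33 0.0464 0.0621 z47 0.0451 0.062
[ 34.6 341.3] z33 -0.4096 -0.3239 z47 -0.3979 -0.3131
35.75
```

View pics/w4.png

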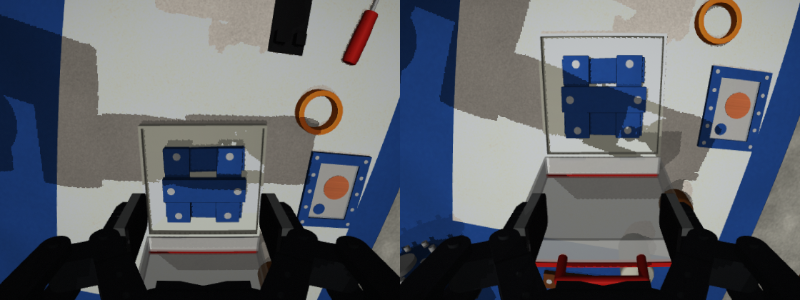

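The top bar lies crosswise, centred at tray (+1, 0) mm, and the others haven't moved. In the second view the red handle bar is visible at about half-scale (605,282), so I'll work out the lid angle from that.

Run:
```python
from h import *
import pickle
from scipy.optimize import brentq
w=pickle.load(open("w4.pkl","rb"))[1]
hsv=cv2.cvtColor(w["frame"],cv2.COLOR_RGB2HSV);m=(((hsv[...,0]<8)|(hsv[...,0]>172))&(hsv[...,1]>120)&(hsv[...,2]>40))
def hp(q): return tp(0,-.115+.265*np.cos(q)-.03*np.sin(q),.02+.265*np.sin(q)+.03*np.cos(q))
for col in(265,285,305,325):
    r=np.where(m[340:,col])[0]+340;print(col,r)
    r=r[r>375]
    if len(r)<3:continue
    v=r.mean();o,d=ray(w,[(col,v)])
    # ray in tray (y,z) plane vs handle circle
    f=lambda q:((lambda y,z:((y-(o-C)@ty)*(d[0][2])-(z-o[2])*(d[0]@ty)))((hp(q)-C)@ty,hp(q)[2]))
    s=[q for q in np.linspace(1.4,1.85,46)];g=[f(q) for q in s]
    for i in range(45):
        if g[i]*g[i+1]<0:q=brentq(f,s[i],s[i+1]);print("q",q,hp(q).round(4))
cv2.imwrite("pics/hd.png",cv2.resize(w["frame"][330:420,180:400,::-1],None,fx=3,fy=3))
for q in(1.75,1.7,1.65,1.2,.8,.4,0):
    for s in(1,-1):
        j=kinematics.solve_ik(hp(q),down(A+s*np.pi/2));print(q,s,None if j is None else j.round(2))
```

```text
265 [368 369 370 371 372 373 387 388 389 390 391 392 393 394 395 396]
q 1.6981205913961483 [ 0.5754 -0.2424  0.279 ]
285 [368 369 370 371 372 373 387 388 389 390 391 392 393 394 395 396 397 398
 399]
q 1.7060013271515668 [ 0.5758 -0.2444  0.2785]
305 [368 369 370 371 372 373 387 388 389 390 391 392 393 394 395]
q 1.6951884106712651 [ 0.5753 -0.2416  0.2792]
325 [368 369 370 371 372 373 387 388 389 390 391 392 393]
q 1.6904619908187224 [ 0.5751 -0.2404  0.2795]
1.75 1 [-0.42  0.34  1.59 -0.    1.21 -2.18]
1.75 -1 [-0.42  0.34  1.59 -0.    1.21  0.96]
1.7 1 [-0.4   0.33  1.6  -0.    1.21 -2.16]
1.7 -1 [-0.4   0.33  1.6  -0.    1.21  0.98]
1.65 1 [-0.38  0.31  1.61 -0.    1.21 -2.14]
1.65 -1 [-0.38  0.31  1.61 -0.    1.21  1.  ]
1.2 1 [-0.21  0.23  1.74 -0.    1.18 -1.96]
1.2 -1 [-0.21  0.23  1.74 -0.    1.18  1.18]
0.8 1 [-0.04  0.23  1.85 -0.    1.07 -1.8 ]
0.8 -1 [-0.04  0.23  1.85 -0.    1.07  1.34]
0.4 1 [ 0.09  0.32  1.94 -0.    0.89 -1.67]
0.4 -1 [ 0.09  0.32  1.94 -0.    0.89  1.47]
0 1 [ 0.15  0.47  2.   -0.    0.67 -1.61]
0 -1 [ 0.15  0.47  2.   -0.    0.67  1.53]
```

View pics/hd.png

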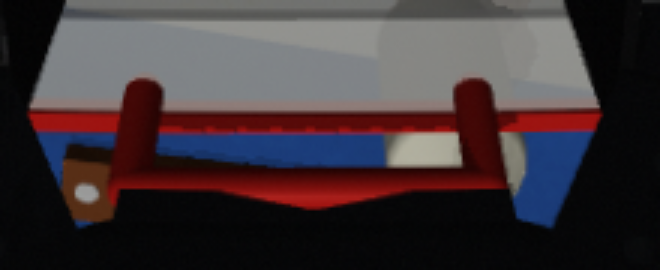

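The handle middle is clear in the crop at about (310,190). The gripper hides its lower edge, so I take q ≈ 1.71. I'll grip it lightly and follow the arc down.

```bash
cat >> h.py <<'E'
def hp(q,dr=0): return tp(0,-.115+.265*np.cos(q)-.03*np.sin(q),.02+.265*np.sin(q)+.03*np.cos(q)-.002)
E
python3 - <<'E'
from h import *
q0=1.71;Q=down(A-np.pi/2);p=hp(q0)
hand.move_gripper(.06,20)
bot.reach(p+[0,0,.07],Q)
bot.servo_line(p,velocity=.1);print("down",get_obs()["wrist_force"].round(1))
hand.move_gripper(.005,20);o=get_obs();print("grip",o["gripper_width"],o["grip_force"],o["wrist_force"].round(1))
for q in np.linspace(q0,.45,9)[1:]:
    bot.servo_line(hp(q),velocity=.1);o=get_obs();print(round(q,2),o["wrist_force"].round(1),round(o["gripper_width"],4),(o["position"]-hp(q)).round(4))
    if np.linalg.norm(o["wrist_force"])>35 or o["gripper_width"]<.009:print("STOP");break
print(o["time_s"])
E
```

```text
down [-0.2 -0.8  1.1]
grip 0.011013950904200188 20.160408318042755 [-1.   2.   2.2]
1.55 [-2.5  0.3  8.7] 0.0112 [0.     0.0003 0.0007]
1.4 [-3.6  1.4  7.2] 0.011 [-0.0001  0.0005  0.0002]
1.24 [-2.4  3.3  3.7] 0.0113 [-0.0002  0.0004 -0.0004]
1.08 [-0.5  1.1 -2.2] 0.0114 [-0.0002  0.0001 -0.0005]
0.92 [-1.8  2.1 -3.7] 0.0113 [-0.0002  0.0002 -0.0004]
0.76 [-3.4  2.  -3.1] 0.0114 [-0.0002  0.     -0.0002]
0.61 [-2.9  0.3 -3.3] 0.0114 [-0.0002 -0.0002 -0.0001]
0.45 [-4.  -0.  -3.3] 0.0111 [-0.0001 -0.0002  0.0001]
43.0583
```

Run:
```python
from h import *
for q in(.3,.18,.09,.04,.02):
    bot.servo_line(hp(q),velocity=.06);o=get_obs();print(q,o["wrist_force"].round(1),round(o["gripper_width"],4),o["position"][2].round(4))
f0=np.mean([get_obs()["wrist_force"][2]]);z=hp(.02)[2];p=hp(0)
while z>hp(0)[2]-.006:
    z-=.001;bot.servo_line(np.array([p[0],p[1],z]),velocity=.02);f=get_obs()["wrist_force"][2];print(round(z,4),f.round(1))
    if f-f0>9:break
bot.dwell(.2);print(get_obs()["wrist_force"].round(1),hp(0)[2])
hand.move_gripper(.030,20);bot.dwell(.1)
b=get_obs()["position"]
bot.servo_line(b+[0,0,.12],velocity=.15)
bot.reach(tp(-.03,.16,.36),down(A));bot.dwell(.2)
c=vision.read_camera("wrist");s=vision.read_camera("scene")
cv2.imwrite("pics/end.png",np.hstack([cv2.resize(x["frame"][:,:,::-1],(400,300)) for x in(c,s)]))
print(get_obs()["time_s"])
```

```text
0.3 [-4.   0.3 -2.9] 0.011 0.1251
0.18 [-6.1  1.5 -2.3] 0.0111 0.095
0.09 [-5.   3.  -3.7] 0.011 0.0717
0.04 [-5.4  5.2 -2.9] 0.0112 0.0585
0.02 [-6.2  4.9 -2.9] 0.0114 0.0533
0.0523 -2.8
0.0513 -1.0
0.0503 -0.8
0.0493 -0.5
0.0483 -1.1
0.0473 1.1
0.0463 -0.1
0.0453 0.3
0.0443 0.6
0.0433 0.1
0.0423 5.5
0.0413 17.5
[-12.6  10.8  16.7] 0.048
51.9917
```

View pics/end.png

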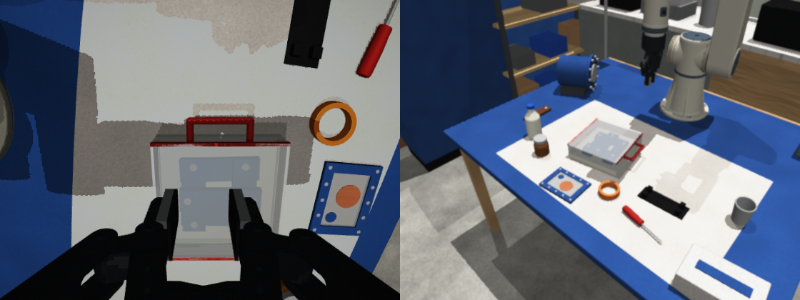

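The cover appears closed, with the handle at left-panel (222,122). I'll check the handle and trim height numerically before handing in.

Run:
```python
from h import *
c=vision.read_camera("wrist");s=vision.read_camera("scene")
def red(w):
    h=cv2.cvtColor(w["frame"],cv2.COLOR_RGB2HSV);return (((h[...,0]<8)|(h[...,0]>172))&(h[...,1]>110)&(h[...,2]>40)).astype(np.uint8)
def proj(w,P):
    return cv2.projectPoints(np.array([P]),cv2.Rodrigues(w["view"][:3,:3])[0],w["view"][:3,3],w["intrinsics"],w["dist"])[0].ravel()
m=red(c);P0=proj(c,tp(0,.15,.05));col=int(round(P0[0]));print("wrist handle rows",np.where(m[:300,col])[0],"expect centre",P0.round(1),"if 6mm up",proj(c,tp(0,.15,.056)).round(1))
m2=red(s)
for z in(.05,.056):
    P=proj(s,tp(0,.15,z));x,y=P.round().astype(int);print("scene",z,P.round(1),"col rows",np.where(m2[y-25:y+25,x])[0]+y-25)
y,x=np.mgrid[:420,:560]
P=proj(s,tp(0,.15,.05)).astype(int);f=s["frame"][P[1]-75:P[1]+40,P[0]-120:P[0]+40,::-1];g=c["frame"][130:290,180:440,::-1]
cv2.imwrite("pics/end2.png",np.hstack([cv2.resize(f,(417,300),interpolation=cv2.INTER_CUBIC),cv2.resize(g,(383,300))]))
```

```text
wrist handle rows [164 165 166 167 168 169 170 171 172 173 200] expect centre [309.5 168.7] if 6mm up [309.8 169.7]
scene 0.05 [332.1 214.4] col rows [194 195 200 201 202 203 212 213 214 215 216 217]
scene 0.056 [332.3 212.8] col rows [194 195 200 201 202 203 212 213 214 215 216 217]
```

View pics/end2.png

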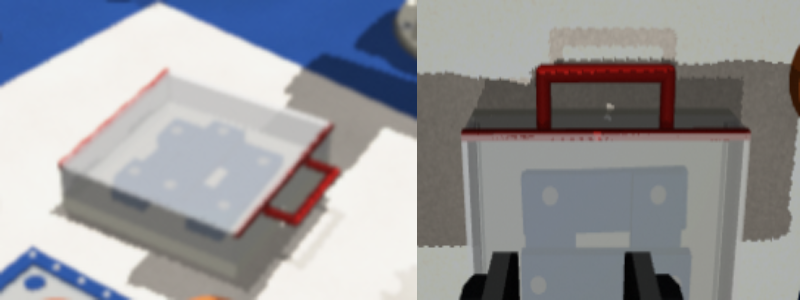

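The scene view puts the handle at row 214.5, against 214.4 expected for closed and 212.8 if it were 6 mm up. The cover sits flush and the stack is intact underneath.

```bash
python3 -c "
from workcell import hand_in,get_obs
print(get_obs()['time_s']);print(hand_in())"
```

```text
52.0917
the job is handed in; nothing more can be done
None
```

I've handed the job in at 52 s, with no verdict returned: by the camera checks the stack is finished (flat bar level with its partner, rack bar across the middle), the cover is fully closed, and nothing else on the bench was touched.

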